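# Press open the abrasives box

### The arm

A 6-joint arm with a two-finger parallel gripper is mounted at the origin on the work surface. World frame = base frame: x ahead of the robot, y to its left, z up, the work surface at z = 0. Lengths are in m, angles in rad, forces in N, time in s.
With the tool pointing down it reaches from about 0.375 to 0.9 m from the base axis. Payload 3.1 kg.
Tool frame: the origin (TCP) lies on the centre line of the jaws, within the pads' length; the fingertips stand ahead of it and the grasp point (between the pads) lies 3 mm ahead of it (robot.tip_reach is the z of the fingertips in the tool frame, in m); z points along the fingers, y is the line along which they close (so a half turn about z gives the same grasp; the last joint's range is limited). The gripper opens to 87 mm and grips with 3 to 60 N. Pads are 19 mm wide; open, the fingers measure 117 mm over their backs; the gripper's body (75 mm by 190 mm) begins 51 mm behind the grasp point.
Start: joints at [-1.514, 0.527, 1.433, -0, 1.181, -0.178], TCP at [0.146, -0.608, 0.245] pointing down, gripper open.
Joint ranges: [-3.08, 3.08], [-0.75, 2.2], [0.22, 2.44], [-1.43, 4.57], [0, 2.65], [-2.85, 2.85]. Speed limits (rad/s): [2.79, 2.79, 3.14, 3.14, 3.14, 3.14].

### API

Orientations are given as a unit quaternion [x, y, z, w].
In Python, from rig import sensors, eyes, ticket, robot gives the robot as it stands.
- The arm moves only by the tool drive_tool, never from a script. Its argument "deltas" is a list that holds one entry, the list of rows, each a list of 6 numbers: the shift along the tool's x, y, z in mm, then the turn, a rotation vector about the tool's x, y, z in rad. A call has 1 to 8 rows; each row shifts and turns the commanded pose from where the row before left it, along the tool's axes as they then stand; what a row does not reach is not made up. A row lasts 1/12 s, in which the tool goes at most 41.7 mm and 7.16 degrees, less where a joint would pass 70% of its speed; a pose out of reach is approached as far as the arm can. A call is refused whole if a number of a shift passes 41.7 or a number of a turn 0.125, either way. A call with a gripper value outside its range is refused whole. "gripper" is the opening in per cent of the stroke, from 0 (shut) to 100 (fully open), set as the call begins (left out, the last holds). The fingers move at their own pace and stop on an object; "squeeze" is the grip in N (left out, the last holds). Time passes only in rows, so rows that do not move let the fingers close. It gives the time, the measured TCP pose, the force, the opening and the grip force at its end, in the units of the state.
- sensors.get_obs(): the state, without advancing time (a new reading comes with each control period).
- eyes.camera(name): name is "scene" or "top" or "wrist"; returns a dict with "img" (420x560x3 uint8, red, green, blue), "fov_y" (degrees; the focal length in pixels is half the picture's height over the tangent of half this angle, whatever the lens; pixels are square), "cx", "cy" (the principal point, pixels), "xyz" and "attitude" of the camera in the world; the wrist camera has in their place "hand_eye" (4x4, takes a point from camera to tool coordinates, whose origin is the TCP and whose axes are the flange's). Camera axes: x right, y up, looking along -z (the intrinsics and any distortion apply to the point x, -y, -z); pixel columns grow to the right and rows downward; lengths in m; the calibration is good to about 2 mm. A picture is of the moment at which its call begins: read the wrist's pose just before it. There is no depth.
- ticket.hand_in(): hands the job in; it is judged then, once.
The state is a dict: "time": time; "q": joint angles; "joint_velocities": joint speeds; "joint_torque": joint torques, N m; "position": TCP position; "tool_rot": TCP orientation; "ft_force": force on the tool from outside, world axes, zero at the start; "moment": the same for the moment, N m; "grip_width": finger opening in m; "grip_force": force on a finger pad.
Only numpy, scipy, OpenCV 4.12 (cv2) and the standard library are available. Lean on these libraries where they do the work, as an engineer would, in place of code of your own. Each camera call takes 0.05 s, during which the arm holds its last target. There are 200 camera calls.

### The job

Open the long abrasives box on the sanding bench: press its door inward at the round mark near the free edge until it bottoms and the spring catch lets go, then let it swing fully open by itself. Leave the small square box shut and its door unpressed.

Things in the scene. Friction and masses are not known exactly. Their poses are not given: they have to be found in the camera images.
- long_press (a point): Centre of the grey round mark (26 mm) on top of the long box's door, 24 mm in from its free edge, midway. The box: white, 210 long, 140 deep, 80 mm high, fixed, turned up to 12 deg. The door, 193 x 124 x 6 mm, lies level inside the 6 mm rim, flush with it, and sinks when pressed. Axes (door shut): x level from free edge to hinge, away from the robot, z up. Hinge line: 100 mm on in x, same height.
- long_door (a joint): Door angle about its far hinge, rad: 0 shut, negative pressed in, positive open. About 3 N at the mark sinks it; the catch lets go at about 7 mm, a firm stop comes at 9 mm (-0.09 rad). Let go sooner, it comes back shut. It cannot be pulled open. After release, once the finger lifts, a weak spring swings it up and away from the robot within 3 s to 1.25 rad, where it stays.
- square_door (a joint): Angle of the small square box's door, rad: 0 shut, negative pressed in, positive open. Same make, height and push catch as the long box, but 140 mm long. To be left shut.
- square_press (a point): The same round mark on the door of the square white box (140 x 140 mm, 80 mm high), axes as for the long box. Not to be pressed.
Things that resemble listed ones, but are neither listed nor needed, are in the scene too. What is shaped like the part that bears square_door but red is not meant.

How it is judged:
By the outcome, as a careful person would: the job done as asked, in the order asked, and still so for the second after the job is handed in, with the robot touching nothing.
It also fails if it takes over 29 s, if anything falls off the work surface, if the arm or the gripper's body presses on something with over 40 N, if the wrist force passes 120 N, or if a joint passes its speed limit or range.

## Working session

There is one attempt and no reset: what is moved stays moved. The work goes in short steps, Python scripts to look and compute and a tool call to move; the robot and the scene stay as the last step left them, time stands still between calls to the robot, and variables do not carry over. Pictures are saved under pics/ and viewed, at most 10 in all, crops included, and the job is handed in when it is done.

Besides the shell and the picture viewer there is one more tool, called after "Call:" as a command line: name --argument value ..., lists and objects as JSON in quotes. drive_tool: Moves the arm, as the interface text tells. Its arguments: {"type":"object","properties":{"deltas":{"type":"array"},"gripper":{"type":"number"},"squeeze":{"type":"number"}},"required":["deltas"]}

```bash
mkdir -p pics; python3 - <<'E'
from rig import sensors, eyes, robot
import cv2
print(sensors.get_obs(), robot.tip_reach)
for n in ("top","scene"):
    c=eyes.camera(n); cv2.imwrite(f"pics/{n}1.png",c["img"][:,:,::-1]); print({k:v for k,v in c.items() if k!="img"})
E
```

```text
{'time': 0.0, 'q': array([-1.51350378e+00,  5.28474479e-01,  1.43388733e+00, -3.46753130e-05,
        1.18138473e+00, -1.78489836e-01]), 'joint_velocities': array([ 0.00081463, -0.00039954, -0.0001227 , -0.00049488, -0.00083939,
       -0.00064288]), 'joint_torque': array([ 1.98719688e-03, -4.40034807e+01, -1.76587182e+01,  6.32044114e-02,
        5.81334683e-02, -1.71508950e-04]), 'position': array([ 0.14598879, -0.6070139 ,  0.24357123]), 'tool_rot': array([ 9.93057526e-01,  1.17624785e-01,  4.92180181e-05, -1.07593342e-03]), 'ft_force': array([0.60607928, 0.39922185, 0.27406732]), 'moment': array([-0.03165416, -0.06371678, -0.00646105]), 'grip_force': 0.0, 'grip_width': 0.08686111226247296} 0.022
{'fov_y': 52.65340666384211, 'cx': 290.2985154612935, 'cy': 206.19870769599163, 'xyz': array([0.4320638 , 0.00399537, 0.88269889]), 'attitude': array([-0.03033692,  0.02063535,  0.71022611, -0.70301688])}
{'fov_y': 51.40286969127788, 'cx': 272.3361615820194, 'cy': 212.39702141230836, 'xyz': array([0.96540292, 0.2639271 , 0.83250048]), 'attitude': array([0.1536361 , 0.26033109, 0.8340333 , 0.46153237])}
```

View pics/top1.png

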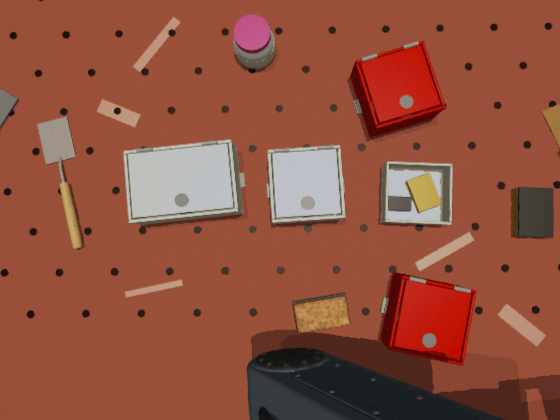

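View pics/scene1.png

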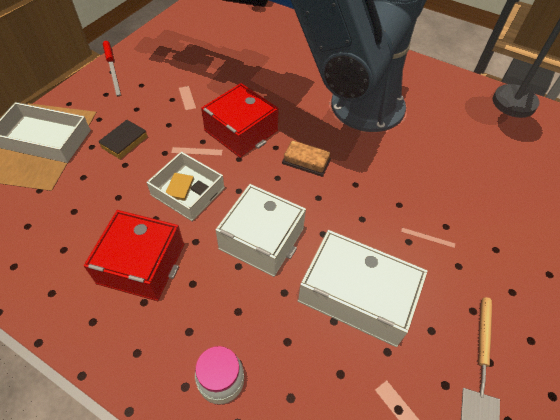

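The top picture shows the long white box at left, its mark at (181.5,200). The square box's mark is at (307,203). In the scene picture the long mark is at (371,262).

```bash
cat > h.py <<'E'
import numpy as np
from scipy.spatial.transform import Rotation as R
def hit(c,px,z=0.08,Rw=None,p=None):
    f=210/np.tan(np.radians(c["fov_y"]/2))
    d=np.array([(px[0]-c["cx"])/f,-(px[1]-c["cy"])/f,-1])
    if Rw is None: Rw,p=R.from_quat(c["attitude"]).as_matrix(),c["xyz"]
    d=Rw@d; return p+d*(z-p[2])/d[2]
def tool(o,v):  # world vector -> tool mm
    return (R.from_quat(o["tool_rot"]).inv().apply(v)*1000).round(1)
E
python3 - <<'E'
from h import *; from rig import sensors,eyes
t=eyes.camera("top"); s=eyes.camera("scene"); o=sensors.get_obs()
for p in [(181.5,200),(125,150),(233,142),(240,214),(129,221),(307,203)]: print(p,hit(t,p).round(4))
print("scene",hit(s,(371,262)).round(4),hit(s,(270,206)).round(4))
m=hit(t,(181.5,200)); print(R.from_quat(o["tool_rot"]).as_matrix().round(3),tool(o,m-o["position"]))
print(eyes.camera("wrist")["hand_eye"])
E
```

```text
(181.5, 200) [0.5042 0.2219 0.08  ]
(125, 150) [0.602 0.332 0.08 ]
(233, 142) [0.6149 0.1236 0.08  ]
(240, 214) [0.4763 0.1103 0.08  ]
(129, 221) [0.4652 0.3218 0.08  ]
(307, 203) [ 0.4958 -0.017   0.08  ]
scene [0.5055 0.2208 0.08  ] [ 0.4967 -0.0183  0.08  ]
[[ 0.972  0.234 -0.   ]
 [ 0.234 -0.972  0.001]
 [ 0.    -0.001 -1.   ]] [ 541.9 -722.4  165. ]
[[ 7.28119037e-04  9.57092998e-01  2.89780025e-01  7.95187638e-02]
 [ 9.99999735e-01 -6.99061784e-04 -2.03781145e-04 -3.76440594e-05]
 [ 7.53663380e-06  2.89780096e-01 -9.57093253e-01 -1.40098025e-01]
 [ 0.00000000e+00  0.00000000e+00  0.00000000e+00  1.00000000e+00]]
```

Call:
drive_tool --deltas '[[[32,-26,0,0,0,0],[32,-26,0,0,0,0],[32,-26,0,0,0,0],[32,-26,0,0,0,0],[32,-26,0,0,0,0],[32,-26,0,0,0,0],[32,-26,0,0,0,0],[32,-26,0,0,0,0]]]' --gripper 0 --squeeze 10

```text
time: 0.92
position: [0.3472, -0.3439, 0.2447]
tool_rot: [0.993, 0.117, 0.0, 0.0]
ft_force: [0.1, -1.2, 0.2]
grip_width: 0.0414
grip_force: 0.0
```

Call:
drive_tool --deltas '[[[20,-36,0,0,0,0],[20,-36,0,0,0,0],[20,-36,0,0,0,0],[20,-36,0,0,0,0],[20,-36,0,0,0,0],[20,-36,0,0,0,0],[20,-36,0,0,0,0],[20,-36,0,0,0,0]]]'

```text
time: 1.58
position: [0.4348, -0.0262, 0.2448]
tool_rot: [0.993, 0.117, 0.0, 0.0]
ft_force: [1.2, -0.8, 0.6]
grip_width: 0.0006
grip_force: 0.0
```

Call:
drive_tool --deltas '[[[20,-36,0,0,0,0],[20,-36,0,0,0,0],[20,-36,0,0,0,0],[20,-36,0,0,0,0],[20,-36,0,0,0,0],[20,-36,0,0,0,0],[0,0,0,0,0,0.09],[0,0,0,0,0,0.09]]]'

```text
time: 2.25
position: [0.5011, 0.2126, 0.2444]
tool_rot: [1.0, 0.028, 0.0, -0.0]
ft_force: [0.5, -0.6, 0.7]
grip_width: 0.0002
grip_force: 0.0
```

```bash
python3 - <<'E'
from h import *; from rig import sensors,eyes
import cv2
o=sensors.get_obs(); c=eyes.camera("wrist"); cv2.imwrite("pics/w1.png",c["img"][:,:,::-1])
print(o["time"],o["position"],R.from_quat(o["tool_rot"]).as_euler("xyz"),tool(o,np.array([.505,.2215,.08])-o["position"]),o["q"],o["ft_force"],o["grip_width"],c["fov_y"],c["cx"],c["cy"])
E
```

```text
2.25 [0.50111743 0.2126079  0.24437688] [-3.14138256e+00 -6.78376216e-04  5.62662001e-02] [  4.3  -8.6 164.4] [1.95837878e-01 4.19124515e-01 1.63637173e+00 1.28519190e-04
 1.08539541e+00 1.71030801e+00] [ 0.49783015 -0.55771651  0.69597808] 0.00022533999223704862 64.59857324493086 276.5417198179554 208.53917208263323
```

View pics/w1.png

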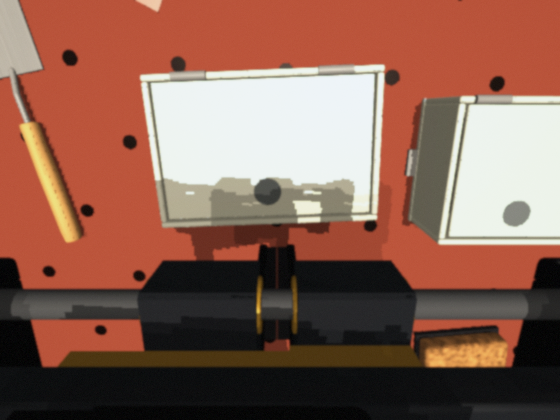

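The wrist picture shows the long box with its mark at (267,191), just ahead of the closed fingers.

```bash
python3 - <<'E'
from h import *; from rig import sensors,eyes
o=sensors.get_obs(); c=eyes.camera("wrist")
T=np.eye(4); T[:3,:3]=R.from_quat(o["tool_rot"]).as_matrix(); T[:3,3]=o["position"]; T=T@c["hand_eye"]
m=hit(c,(267,191),.08,T[:3,:3],T[:3,3]); print(m, tool(o,m-o["position"]))
E
```

```text
[0.50492133 0.22060667 0.08      ] [  4.6  -8.9 164.3]
```

Call:
drive_tool --deltas '[[[4.5,-8.5,20,0,0,0],[0,0,40,0,0,0],[0,0,40,0,0,0],[0,0,20,0,0,0],[0,0,10,0,0,0],[0,0,4,0,0,0],[0,0,0,0,0,0]]]'

```text
time: 2.93
position: [0.5051, 0.2182, 0.1104]
tool_rot: [1.0, 0.028, -0.0, 0.0]
ft_force: [0.4, 0.0, -0.3]
grip_width: 0.0004
grip_force: 0.0
```

Call:
drive_tool --deltas '[[[0,0,3,0,0,0],[0,0,3,0,0,0],[0,0,2,0,0,0],[0,0,2,0,0,0],[0,0,1,0,0,0],[0,0,0,0,0,0]]]'

```text
time: 3.43
position: [0.5056, 0.2187, 0.1]
tool_rot: [1.0, 0.028, 0.001, -0.0]
ft_force: [1.0, 0.1, 0.8]
grip_width: 0.0005
grip_force: 0.6
```

Call:
drive_tool --deltas '[[[0,0,1,0,0,0],[0,0,1,0,0,0],[0,0,1,0,0,0],[0,0,1,0,0,0],[0,0,0,0,0,0]]]'

```text
time: 3.85
position: [0.504, 0.2184, 0.095]
tool_rot: [1.0, 0.028, -0.001, 0.0]
ft_force: [-0.3, -0.2, 0.5]
grip_width: 0.0005
grip_force: 0.6
```

Call:
drive_tool --deltas '[[[0,0,1,0,0,0],[0,0,1,0,0,0],[0,0,0,0,0,0]]]'

```text
time: 4.1
position: [0.5042, 0.2185, 0.0939]
tool_rot: [1.0, 0.028, -0.001, 0.0]
ft_force: [-1.9, -0.1, 7.2]
grip_width: 0.0005
grip_force: 3.7
```

Call:
drive_tool --deltas '[[[0,0,1,0,0,0],[0,0,1,0,0,0],[0,0,0,0,0,0]]]'

```text
time: 4.35
position: [0.5044, 0.2185, 0.0926]
tool_rot: [1.0, 0.028, -0.0, 0.0]
ft_force: [-1.8, -0.9, 11.4]
grip_width: 0.0003
grip_force: 5.7
```

Call:
drive_tool --deltas '[[[0,0,1,0,0,0],[0,0,1,0,0,0],[0,0,1,0,0,0],[0,0,0,0,0,0]]]'

```text
time: 4.68
position: [0.5045, 0.2186, 0.0917]
tool_rot: [1.0, 0.028, 0.0, 0.0]
ft_force: [-5.4, -0.2, 24.1]
grip_width: 0.0004
grip_force: 12.2
```

Force climbs while depth stalls, so the door has bottomed. Retreating quickly, up and back toward the robot.

Call:
drive_tool --deltas '[[[0,0,-12,0,0,0],[-5,0,-38,0,0,0],[-15,0,-38,0,0,0],[-15,0,-38,0,0,0],[-25,0,-30,0,0,0],[-30,0,-20,0,0,0],[0,0,0,0,0,0],[0,0,0,0,0,0]]]'

```text
time: 5.35
position: [0.4138, 0.2136, 0.2656]
tool_rot: [1.0, 0.028, 0.001, -0.0]
ft_force: [0.7, 0.1, -0.6]
grip_width: 0.0003
grip_force: 0.0
```

Call:
drive_tool --deltas '[[[0,0,0,0,0,0],[0,0,0,0,0,0],[0,0,0,0,0,0],[0,0,0,0,0,0],[0,0,0,0,0,0],[0,0,0,0,0,0],[0,0,0,0,0,0],[0,0,0,0,0,0]]]'

```text
time: 6.02
position: [0.4151, 0.2135, 0.2644]
tool_rot: [1.0, 0.028, -0.0, 0.0]
ft_force: [-0.5, -0.0, 0.4]
grip_width: 0.0002
grip_force: 0.0
```

Call:
drive_tool --deltas '[[[0,0,0,0,0,0],[0,0,0,0,0,0],[0,0,0,0,0,0],[0,0,0,0,0,0],[0,0,0,0,0,0],[0,0,0,0,0,0],[0,0,0,0,0,0],[0,0,0,0,0,0]]]'

```text
time: 6.68
position: [0.415, 0.2136, 0.2646]
tool_rot: [1.0, 0.028, -0.0, -0.0]
ft_force: [-0.4, -1.3, -0.3]
grip_width: 0.0006
grip_force: 0.0
```

```bash
python3 - <<'E'
from rig import eyes
import cv2
cv2.imwrite("pics/s2.png",eyes.camera("scene")["img"][:,:,::-1])
E
```

```text
(no output)
```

View pics/s2.png

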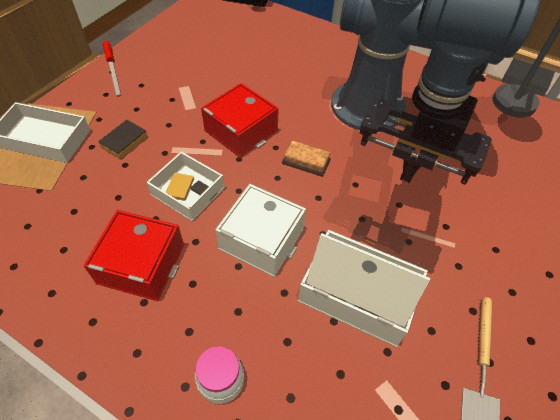

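The scene picture shows the long door swinging up, its free edge running from (330,235) to (427,280). The square box is shut and the arm is clear. I'll wait for the door to open fully.

Call:
drive_tool --deltas '[[[0,0,0,0,0,0],[0,0,0,0,0,0],[0,0,0,0,0,0],[0,0,0,0,0,0],[0,0,0,0,0,0],[0,0,0,0,0,0],[0,0,0,0,0,0],[0,0,0,0,0,0]]]'

```text
time: 7.4
position: [0.415, 0.2136, 0.2646]
tool_rot: [1.0, 0.028, 0.0, -0.0]
ft_force: [0.3, -0.2, -0.5]
grip_width: 0.0006
grip_force: 0.0
```

Call:
drive_tool --deltas '[[[0,0,0,0,0,0],[0,0,0,0,0,0],[0,0,0,0,0,0],[0,0,0,0,0,0],[0,0,0,0,0,0],[0,0,0,0,0,0],[0,0,0,0,0,0],[0,0,0,0,0,0]]]'

```text
time: 8.07
position: [0.415, 0.2136, 0.2646]
tool_rot: [1.0, 0.028, 0.0, -0.0]
ft_force: [-0.3, 0.3, 1.1]
grip_width: 0.0009
grip_force: 0.0
```

Call:
drive_tool --deltas '[[[0,0,0,0,0,0],[0,0,0,0,0,0],[0,0,0,0,0,0],[0,0,0,0,0,0],[0,0,0,0,0,0],[0,0,0,0,0,0],[0,0,0,0,0,0],[0,0,0,0,0,0]]]'

```text
time: 8.73
position: [0.415, 0.2136, 0.2646]
tool_rot: [1.0, 0.028, 0.0, -0.0]
ft_force: [-0.6, -0.5, -0.4]
grip_width: 0.0003
grip_force: 0.0
```

Call:
drive_tool --deltas '[[[0,0,0,0,0,0],[0,0,0,0,0,0],[0,0,0,0,0,0],[0,0,0,0,0,0],[0,0,0,0,0,0],[0,0,0,0,0,0],[0,0,0,0,0,0],[0,0,0,0,0,0]]]'

```text
time: 9.4
position: [0.415, 0.2136, 0.2645]
tool_rot: [1.0, 0.028, -0.0, 0.0]
ft_force: [-0.7, 0.5, 0.1]
grip_width: 0.0005
grip_force: 0.0
```

```bash
python3 - <<'E'
from rig import eyes
import cv2
cv2.imwrite("pics/s3.png",eyes.camera("scene")["img"][:,:,::-1])
E
```

```text
(no output)
```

View pics/s3.png

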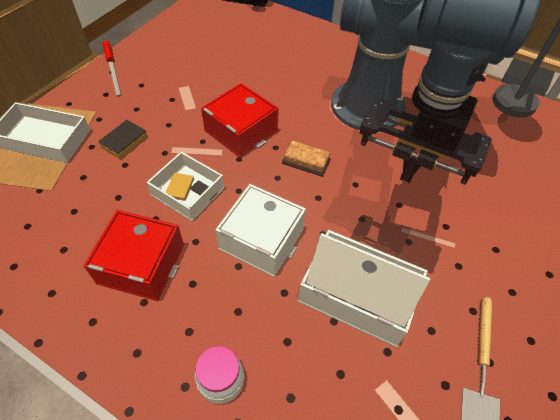

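The door now rests with its free edge from about (325,235) to (427,280) and its mark at (370,267). I'll check that against the 1.25 rad projection.

```bash
python3 - <<'E'
from h import *; from rig import eyes
c=eyes.camera("scene"); f=210/np.tan(np.radians(c["fov_y"]/2)); M=R.from_quat(c["attitude"])
m=np.array([.505,.221,.08]); ax=np.array([.998,.06,0])
for a in (0,.1,.3,.6,.9,1.1,1.25,1.4):
    p=m+.1*ax*(1-np.cos(a))+[0,0,.1*np.sin(a)]
    d=M.inv().apply(p-c["xyz"]); print(a,(c["cx"]-f*d[0]/d[2]).round(1),(c["cy"]+f*d[1]/d[2]).round(1))
E
python3 -c "
from rig import eyes;import cv2
a=eyes.camera('scene')['img'][200:350,280:450,::-1];b=eyes.camera('top')['img'][110:240,100:270,::-1]
cv2.imwrite('pics/c.png',cv2.hconcat([cv2.resize(a,(400,353)),cv2.resize(b,(400,353))]))"
```

```text
0 371.2 261.9
0.1 372.2 259.6
0.3 373.5 256.2
0.6 374.0 254.3
0.9 372.5 257.0
1.1 370.3 261.4
1.25 368.0 266.0
1.4 365.3 271.7
```

View pics/c.png

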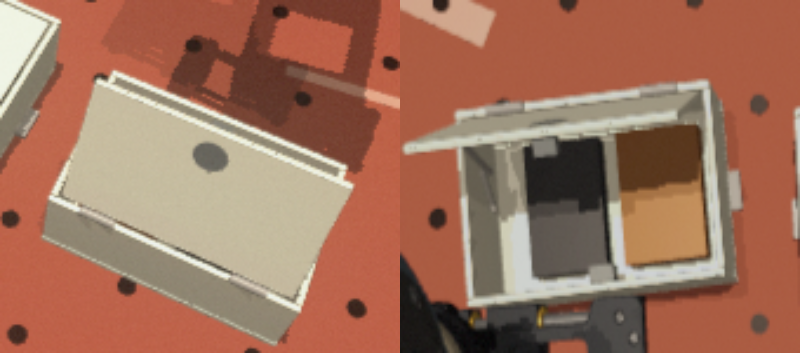

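The crops show the door standing open, with the mark at scene pixel (370,267). That matches about 1.25 rad.

```bash
python3 -c "
from rig import ticket;print(ticket.hand_in())"
```

```text
the job is handed in; nothing more can be done
None
```

The long box is open: its door rests at about 1.25 rad, checked from the camera images. The square box was left shut and untouched, the arm is clear, and the job is handed in at about 10 s.

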